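# Load the blood analyser

### The job

Load the bench-top blood analyser for a run: pull its drawer fully open, lay all the reagent cassettes lengthwise and flat on the deck, pushed towards you fully home against the front stop and packed side by side without gaps from the left-hand fence, and press the blood tube, cap towards you, down into the raised sprung cradle, not letting go of it until the jaws have snapped closed over it. Then close the drawer fully and gently, with everything still home, and leave the other things on the table where they are.

Things in the scene. Friction and masses are not known exactly. Their poses are not given: they have to be found in the camera images.
- analyser_face (a point): middle of the front edge over the drawer's mouth of the blood analyser, a pale box 240 mm deep, 300 wide, fixed; its place and yaw vary a little. x to its rear, y left. The edge is 93 mm above the table; from it the front, with the screen, slopes back to 220 mm high 90 mm behind. The mouth below is 80 mm high
- load_corner (a point): left front corner of the drawer's deck, where its two stops meet, at deck level (22 mm above the table). x towards the analyser (drawer opens to -x), y left, z up. Front stop: plane x = 0, 22 mm high, 6 thick, from y = 0 to -154 mm. Side fence: plane y = 0, 22 mm high, from x = 0 to 125 mm. The deck is flat and open to the rear; fully open, the analyser's face is above x = 183 mm
- first_place (a point): centre of a cassette fully home in the first place: 45 mm behind the front stop, 14 mm from the side fence, 15 mm above the deck; axes as load_corner. The second, third and fourth places are 28, 56 and 84 mm from here towards -y (white lines on the deck). The deck is flat and free from the fence to the tube cradle, which begins 168 mm from here towards -y
- handle (a point): middle of the drawer's handle, a teal round bar 110 mm long along y, 12 mm thick, 48 mm above the table, 40 mm before the front stop; can be pinched across x from above, hooked or pushed. Axes as load_corner. With the drawer shut it stands 33 mm before the analyser's face
- drawer (a joint): how far the loading drawer is out, m: 0 shut, 0.19 fully open at its end stop; slides along -x of load_corner with 2 to 3 N of friction and stays where left. At the start it is out 0.06 to 0.12. Fully open, the loading area is in front of the mouth and pushes towards -x are then borne by its end stop
- tube_seat (a point): where tube_mid lies when the tube is clipped into the drawer's raised cradle, 30 mm above the deck; axes as load_corner; tube along x, cap to -x (the robot). Two saddles 33 mm before and behind, each with a pair of blue sprung fingers; press straight down between them with 10 to 15 N. An end post behind: the tube may lie up to 10 mm off along x
- jaw_tops (a point): on the cradle's middle, level with the tops of the four blue sprung fingers, 20 mm above tube_seat; there they are 25 mm apart, narrowing to 11 mm just above the seated tube. Each is 14 mm wide along x; 52 mm along x is free between the two pairs, where the gripper straddles the tube; 25 mm of room below tube_seat
- jaw_left (a joint): angle of the cradle's left sprung jaw (two fingers), rad: 0 closed, grows as it is forced outward, about 0.08 while the tube passes, back under 0.03 once it has closed over the tube
- jaw_right (a joint): the same for the right jaw
- tube_mid (a point): blood tube, round, 17 mm diameter, paper label, green six-sided cap (19 mm across flats), 120 mm long in all, 25 g, lying on the table to the robot's right; this point is on its axis, where to grip it; x from cap to foot: the cap spans 50 to 74 mm from here towards -x, the foot ends 46 mm from here towards +x
- cassette_blue_mid (a point): blue reagent cassette (may be absent; all alike but for colour): white plastic block 90 x 28 x 30 mm (x, y, z) with blue band round its foot and blue wells on top, 60 g, flat on the table to the robot's left; this point is its centre, 15 mm above its underside; x along its length (either end may go first)
- cassette_green_mid (a point): green reagent cassette (may be absent; all alike but for colour): white plastic block 90 x 28 x 30 mm (x, y, z) with green band round its foot and green wells on top, 60 g, flat on the table to the robot's left; this point is its centre, 15 mm above its underside; x along its length (either end may go first)
- cassette_orange_mid (a point): orange reagent cassette (may be absent; all alike but for colour): white plastic block 90 x 28 x 30 mm (x, y, z) with orange band round its foot and orange wells on top, 60 g, flat on the table to the robot's left; this point is its centre, 15 mm above its underside; x along its length (either end may go first)
- cassette_violet_mid (a point): violet reagent cassette (may be absent; all alike but for colour): white plastic block 90 x 28 x 30 mm (x, y, z) with violet band round its foot and violet wells on top, 60 g, flat on the table to the robot's left; this point is its centre, 15 mm above its underside; x along its length (either end may go first)
- amber_bottle: brown bottle with white cap, 36 x 75 mm, a bystander, to be left where it stands; origin at the centre of its underside
- buffer_bottle: white bottle with red cap, 34 x 70 mm, a bystander, to be left where it stands; origin at the centre of its underside
- slide_box: beige box, 60 x 90 x 32 mm, a bystander, to be left where it stands; origin at the centre of its underside
- swab_glass: small glass with wooden applicators, 42 x 86 mm, a bystander, to be left where it stands; origin at the centre of its underside
- tape_roll: roll of skin tape lying flat, 82 x 30 mm, a bystander, to be left where it stands; origin at the centre of its underside
- tube_cap (a point): centre of the tube's green cap, 62 mm from tube_mid
- tube: the same tube; origin at tube_mid
Mind the look-alikes: they are no part of the job. What is shaped like the part that bears cassette_violet_mid but yellow is not meant.

How it is judged:
By the outcome, as a careful person would: the job done as asked, in the order asked, and still so for the second after the job is handed in, with the robot touching nothing.
Of cassette_blue, cassette_green, cassette_orange, cassette_violet only 2 to 4 are there at a start; the rules pass over those that are not, and their reading is None.
At some moment in a run one of cassette_blue, cassette_green, cassette_orange, cassette_violet may be knocked a few centimetres aside while the robot is not near it.
Once in a run the grip may slacken for a moment while it holds something.
It also fails if it takes over 210 s, if anything falls off the work surface, if the arm or the gripper's body presses on something with over 40 N, if the wrist force passes 120 N, or if a joint passes its speed limit or range.

### The arm

A 7-joint arm with a two-finger parallel gripper is mounted at the origin on a cart in front of the work surface, level with it; the furniture and walls round the work are solid. World frame = base frame: x ahead of the robot, y to its left, z up, the work surface at z = 0. Lengths are in m, angles in rad, forces in N, time in s.
With the tool pointing down it reaches from about 0.4 to 0.85 m from the base axis. Payload 10.4 kg.
Tool frame: the origin (TCP) lies on the centre line of the jaws, within the pads' length; the fingertips stand 25 mm ahead of it and the grasp point (between the pads) lies 6 mm ahead of it; z points along the fingers, y is the line along which they close (so a half turn about z gives the same grasp; the last joint's range is limited). The gripper opens to 85 mm and grips with 20 to 120 N. Pads are 22 mm wide; open, the fingers measure 114 mm over their backs; the gripper's body (76 mm by 85 mm) begins 54 mm behind the grasp point. The pads swing forward as they close: fully open they stand 13 mm farther back than shut.
Start: joints at [-1.273, 0.332, -0.065, 1.46, 0.022, 1.35, -0.088], TCP at [0.197, 0.593, 0.256] pointing down, gripper open.
Joint ranges: [-2.6, 2.6], [-0.5, 2.12], [-1.47, 1.34], [0.16, 2.42], [-1.27, 4.41], [0.06, 2.06], [-2.6, 2.6]. Speed limits (rad/s): [2.22, 2.22, 2.79, 2.79, 3.14, 3.14, 3.14].

### API

Orientations are given as a unit quaternion [w, x, y, z].
In Python, from station import status, capture, bot gives the robot as it stands.
- The arm moves only by the tool carry_out, never from a script. Its argument "commands" is a list of rows, each a list of 5 numbers: the opening, from 0 (shut) to 1 (fully open), then the shift along the tool's x, y, z scaled (see below), then the turn about the tool's z scaled (see below). In form: [[fingers, x, y, z, yaw], ...]. A call has 1 to 8 rows; each row is the pose to reach, as a shift and turn from the pose commanded when the call began, along the tool's axes at that moment, turning the shorter way round; what a row does not reach only later rows make up. The controller multiplies each number of a shift by 0.6 m and each number of a turn by 360 degrees. A row lasts 1/8 s, in which the tool goes at most 62.5 mm and 10.7 degrees, less where a joint would pass 70% of its speed; a pose out of reach is approached as far as the arm can. A call with a number of a shift or a turn outside -1 to 1 is refused whole. A call with a gripper value outside its range is refused whole. The fingers move at their own pace and stop on an object; the grip force is fixed at half the most. Time passes only in rows, so rows that repeat a pose let the fingers close. It gives the time, the measured TCP pose, the force, the opening and the grip force at its end, in the units of the state.
- status.observe(): the state, without advancing time (a new reading comes with each control period).
- capture(name): name is "scene" or "top" or "wrist"; returns a dict with "color" (384x512x3 uint8, red, green, blue), "z_map" (384x512 float32, m along the optical axis (not along the pixel's ray), 0 where there is no reading), "camera_matrix" (3x3 intrinsics, pixels), "camera_from_world" (4x4, takes a point from world to camera coordinates); the wrist camera has in their place "hand_eye" (4x4, takes a point from camera to tool coordinates, whose origin is the TCP and whose axes are the flange's). Camera axes: x right, y up, looking along -z (the intrinsics and any distortion apply to the point x, -y, -z); pixel columns grow to the right and rows downward; lengths in m; the calibration is good to about 2 mm. A picture is of the moment at which its call begins: read the wrist's pose just before it.
- bot.job_done(): hands the job in; it is judged then, once.
The state is a dict: "t": time; "joint_positions": joint angles; "dq": joint speeds; "effort": joint torques, N m; "ee_pos": TCP position; "orientation": TCP orientation; "ft_force": force on the tool from outside, world axes, zero at the start; "moment": the same for the moment, N m; "grip_width": opening from 0.0 (shut) to 1.0 (fully open); "finger_force": force on a finger pad.
Only numpy, scipy, OpenCV 4.12 (cv2) and the standard library are available. Lean on these libraries where they do the work, as an engineer would, in place of code of your own. Each camera call takes 0.05 s, during which the arm holds its last target. There are 200 camera calls.

## Working session

There is one attempt and no reset: what is moved stays moved. The work goes in short steps, Python scripts to look and compute and a tool call to move; the robot and the scene stay as the last step left them, time stands still between calls to the robot, and variables do not carry over. Pictures are saved under pics/ and viewed, at most 14 in all, crops included, and the job is handed in when it is done.

Besides the shell and the picture viewer there is one more tool, called after "Request:" as name(argument=value, ...) on one line, values as JSON. carry_out: Moves the arm, as the interface text tells. Its arguments: {"type":"object","properties":{"commands":{"type":"array","items":{"type":"array","items":{"type":"number","minimum":-1,"maximum":1}}}},"required":["commands"]}

```bash
ls; mkdir -p pics
cat > h.py <<'E'
import numpy as np, cv2
from station import status, capture, bot
from scipy.spatial.transform import Rotation as R
def cam(name):
    s=status.observe(); c=capture(name)
    if name=="wrist":
        T=np.eye(4); q=s["orientation"]; T[:3,:3]=R.from_quat([q[1],q[2],q[3],q[0]]).as_matrix(); T[:3,3]=s["ee_pos"]
        W=T@c["hand_eye"]
    else: W=np.linalg.inv(c["camera_from_world"])
    return c["color"],c["z_map"],c["camera_matrix"],W
def pts(z,K,W):
    v,u=np.mgrid[:z.shape[0],:z.shape[1]]
    P=np.stack([(u-K[0,2])/K[0,0]*z,-(v-K[1,2])/K[1,1]*z,-z],-1)
    return P@W[:3,:3].T+W[:3,3]
def ray(u,v,K,W,h):
    d=W[:3,:3]@np.array([(u-K[0,2])/K[0,0],-(v-K[1,2])/K[1,1],-1]); return W[:3,3]+d*(h-W[2,3])/d[2]
def save(n,c): cv2.imwrite(f"pics/{n}.png",c[...,::-1])
def tool():
    s=status.observe(); q=s["orientation"]; return s,R.from_quat([q[1],q[2],q[3],q[0]]).as_matrix()
E
python3 - <<'E'
from h import *
s,M=tool(); print(s); print(M.round(3))
for n in("scene","top"):
    c,z,K,W=cam(n); save(n+"0",c); print(n,K,W.round(3)); np.savez(n+"0.npz",c=c,z=z,K=K,W=W)
E
```

```text
pics
{'t': 0.0, 'joint_positions': array([-1.2725768 ,  0.33290382, -0.06470621,  1.46092304,  0.02159642,
        1.34992966, -0.08851617]), 'dq': array([ 0.00157262, -0.00181431,  0.00027752,  0.00135935, -0.00023802,
       -0.00051079,  0.00112699]), 'effort': array([-8.23384113e-06, -6.25442576e+01,  4.92777850e-02, -3.91605377e+01,
        1.62252586e-02,  9.99654498e-03,  4.15585816e-05]), 'ee_pos': array([0.19698174, 0.59278613, 0.25550471]), 'orientation': array([-8.62578663e-05,  1.59717981e-01,  9.87162412e-01, -7.29142347e-04]), 'ft_force': array([-0.33138086,  0.20246431,  0.13158651]), 'moment': array([ 0.0006585 , -0.01814554, -0.00035215]), 'finger_force': 0.0, 'grip_width': 0.9987036112596991}
[[-0.949  0.315 -0.   ]
 [ 0.315  0.949 -0.001]
 [-0.    -0.001 -1.   ]]
scene [[352.69965927   0.         258.70745419]
 [  0.         352.69965927 195.90206709]
 [  0.           0.           1.        ]] [[ 0.568  0.436 -0.698 -0.208]
 [-0.823  0.293 -0.486 -0.606]
 [-0.007  0.851  0.525  0.661]
 [ 0.     0.     0.     1.   ]]
top [[370.71252348   0.         257.66707657]
 [  0.         370.71252348 191.1470771 ]
 [  0.           0.           1.        ]] [[ 0.018  0.999 -0.042  0.537]
 [-1.     0.018  0.011 -0.06 ]
 [ 0.012  0.042  0.999  1.232]
 [ 0.     0.     0.     1.   ]]
```

View pics/top0.png

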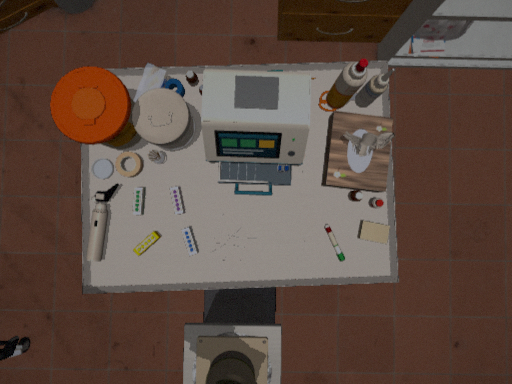

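View pics/scene0.png

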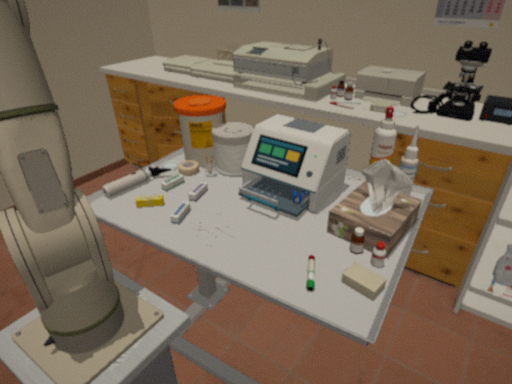

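Top view: green cassette at (138,201), violet at (177,200), blue at (190,240), with a yellow decoy at (147,243). The tube is at (334,242), cap at the lower end, and the teal handle is at about (253,190). No orange cassette is visible.

```bash
cat >> h.py <<'E'
def rect(mask):
    n,l,st,ce=cv2.connectedComponentsWithStats(mask.astype(np.uint8)); 
    return [(st[i,4],(l==i)) for i in np.argsort(-st[1:,4])+1] if n>1 else []
E
python3 - <<'E'
from h import *
d=np.load("top0.npz"); c,z,K,W=[d[k] for k in "czKW"]
P=pts(z,K,W); hsv=cv2.cvtColor(c,cv2.COLOR_RGB2HSV); H,S,V=[hsv[...,i].astype(int) for i in range(3)]
def win(u0,u1,v0,v1):
    m=np.zeros(z.shape,bool); m[v0:v1,u0:u1]=1; return m
def rep(n,m,h):
    v,u=np.nonzero(m); (cu,cv),wh,a=cv2.minAreaRect(np.c_[u,v].astype(np.float32))
    b=cv2.boxPoints(((cu,cv),wh,a)); 
    b=np.array([ray(x,y,K,W,h)[:2] for x,y in b]); e=[b[1]-b[0],b[2]-b[1]]; e=e[0] if np.linalg.norm(e[0])>np.linalg.norm(e[1]) else e[1]
    print(n,m.sum(),b.mean(0).round(4),"len",np.linalg.norm(b[1]-b[0]).round(3),np.linalg.norm(b[2]-b[1]).round(3),"ang",np.degrees(np.arctan2(e[1],e[0])).round(1),"z",np.median(P[m][:,2]).round(3))
zz=P[...,2]
for n,w in dict(green=(125,152,180,222),violet=(162,192,180,220),blue=(178,204,220,262),yellow=(128,168,226,262),tube=(316,352,216,268)).items():
    w=win(*w); m=w&(zz>(0.006 if n=="tube" else 0.015)); r=rect(m); rep(n,r[0][1],0.0085 if n=="tube" else .03)
m=win(225,280,180,200)&(H>80)&(H<105)&(S>100); rep("handle",rect(m)[0][1],.048)
m=win(316,352,216,268)&(H>40)&(H<85)&(S>80); rep("cap",rect(m)[0][1],.0095)
m=win(190,325,60,200)&(zz>.2); rep("topbody",rect(m)[0][1],.22)
# face edge
m=win(200,315,100,175)&(abs(zz-.093)<.006); Q=P[m]; p=np.polyfit(Q[:,1],Q[:,0],1); print("edge y->x",p,Q[:,1].min(),Q[:,1].max())
for n,w in dict(amber=(346,364,188,204),buf=(368,384,194,212),box=(355,392,216,248),tape=(112,146,148,180)).items():
    m=win(*w)&(zz>.02); rep(n,m,.03)
E
```

```text
green 277 [0.5502 0.3129] len 0.089 0.033 ang -2.6 z 0.031
violet 264 [0.5527 0.1881] len 0.031 0.092 ang -167.2 z 0.031
blue 265 [0.4228 0.1447] len 0.03 0.088 ang -160.1 z 0.031
yellow 267 [0.4136 0.2826] len 0.093 0.03 ang -47.1 z 0.031
tube 215 [ 0.4237 -0.3267] len 0.021 0.129 ang -153.5 z 0.017
handle 134 [ 0.5939 -0.0588] len 0.032 0.116 ang -92.2 z 0.054
cap 39 [ 0.378  -0.3509] len 0.018 0.022 ang -152.7 z 0.019
topbody 6576 [ 0.8264 -0.0604] len 0.175 0.303 ang -91.0 z 0.222
edge y->x [0.01748317 0.67861353] -0.2081002763648001 0.08834751365503342
amber 164 [ 0.5828 -0.3887] len 0.056 0.042 ang -88.9 z 0.057
buf 115 [ 0.5581 -0.459 ] len 0.039 0.029 ang -89.0 z 0.053
box 535 [ 0.4548 -0.4477] len 0.077 0.1 ang -98.4 z 0.033
tape 395 [0.6756 0.3617] len 0.081 0.113 ang -119.9 z 0.031
```

```bash
cat >> h.py <<'E'
def go(*tg):
    """targets (x,y,z,phi deg of tool y, mod 180 picks nearer) -> numbers from the present pose"""
    s,M=tool(); p=s["ee_pos"]; phi=np.degrees(np.arctan2(M[1,1],M[0,1]))
    print("t",round(s["t"],2),"p",p.round(4),"phi",round(phi,2),"grip",round(s["grip_width"],3),"F",s["ft_force"].round(1),"q7",s["joint_positions"][6].round(2))
    for x,y,z,f in tg:
        d=M.T@(np.array([x,y,z])-p)/0.6; t=(phi-f+90)%180-90
        print("  ",(x,y,z,f),"->",d.round(4),round(t/360,4), "dist",round(np.linalg.norm(d)*.6,3))
E
python3 -c "
from h import *
go((.584,-.058,.17,-1.2),(.584,-.058,.054,-1.2))"
```

```text
t 0.1 p [0.197  0.5928 0.2556] phi 71.62 grip 0.998 F [-0.4  0.2 -0.4] q7 -0.09
   (0.584, -0.058, 0.17, -1.2) -> [-0.9541 -0.8259  0.1438] 0.2023 dist 0.762
   (0.584, -0.058, 0.054, -1.2) -> [-0.9541 -0.8256  0.3371] 0.2023 dist 0.784
```

Request:
carry_out(commands=[[0.4,-0.954,-0.826,0.12,0.2023],[0.4,-0.954,-0.826,0.12,0.2023],[0.4,-0.954,-0.826,0.12,0.2023],[0.4,-0.954,-0.826,0.12,0.2023],[0.4,-0.954,-0.826,0.12,0.2023],[0.4,-0.954,-0.826,0.12,0.2023],[0.4,-0.954,-0.826,0.12,0.2023],[0.4,-0.954,-0.826,0.12,0.2023]])

```text
t: 1.1
ee_pos: [0.452, 0.1634, 0.2088]
orientation: [-0.0, 0.715, 0.699, 0.0]
ft_force: [1.7, 0.9, -0.6]
grip_width: 0.401
finger_force: 0.0
```

```bash
python3 -c "
from h import *
go((.584,-.058,.17,-1.2),(.584,-.058,.054,-1.2))"
```

```text
t 1.1 p [0.452  0.1634 0.2088] phi -1.32 grip 0.401 F [ 1.7  0.9 -0.6] q7 -0.45
   (0.584, -0.058, 0.17, -1.2) -> [-0.3639  0.2285  0.0645] -0.0003 dist 0.261
   (0.584, -0.058, 0.054, -1.2) -> [-0.364   0.2285  0.2579] -0.0003 dist 0.301
```

Request:
carry_out(commands=[[0.4,-0.364,0.2285,0.098,0],[0.4,-0.364,0.2285,0.098,0],[0.4,-0.364,0.2285,0.098,0],[0.4,-0.364,0.2285,0.098,0],[0.4,-0.364,0.2285,0.098,0],[0.4,-0.364,0.2285,0.098,0],[0.4,-0.364,0.2285,0.098,0]])

```text
t: 1.98
ee_pos: [0.5836, -0.054, 0.1503]
orientation: [-0.0, 0.714, 0.7, 0.0]
ft_force: [-0.2, -0.0, -0.2]
grip_width: 0.403
finger_force: 0.0
```

Run:
```python
from h import *
c,z,K,W=cam("wrist"); save("w1",c); P=pts(z,K,W)
hsv=cv2.cvtColor(c,cv2.COLOR_RGB2HSV); m=(hsv[...,0]>80)&(hsv[...,0]<105)&(hsv[...,1]>100)&(abs(P[...,2]-.05)<.012)
for a,k in rect(m)[:3]:
    Q=P[k]; print(a,Q.mean(0).round(4),np.percentile(Q,[2,50,98],axis=0).round(4))
print(W.round(3)); 
go((.584,-.058,.054,-1.2))
```

```text
2900 [ 0.5835 -0.0514  0.0526] [[ 5.775e-01 -1.128e-01  4.060e-02]
 [ 5.833e-01 -4.850e-02  5.360e-02]
 [ 5.936e-01  2.000e-04  5.540e-02]]
[[ 1.     0.018  0.006  0.585]
 [-0.019  0.953  0.303  0.024]
 [-0.    -0.303  0.953  0.268]
 [ 0.     0.     0.     1.   ]]
t 2.02 p [ 0.5837 -0.0539  0.1504] phi -1.07 grip 0.401 F [-0.   1.1  0. ] q7 0.17
   (0.584, -0.058, 0.054, -1.2) -> [-0.007   0.0006  0.1607] 0.0004 dist 0.097
```

View pics/w1.png

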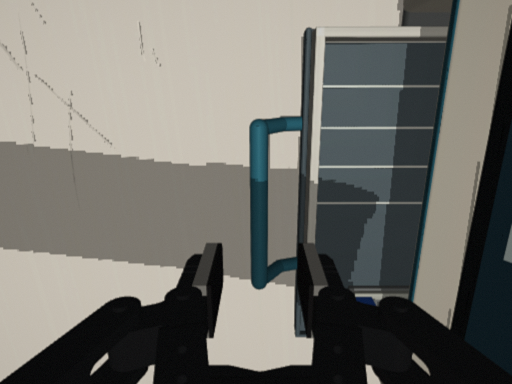

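Request:
carry_out(commands=[[0.3,-0.004,0,0.06,0],[0.3,-0.004,0,0.11,0],[0.3,-0.004,0,0.16,0],[0.3,-0.004,0,0.16,0],[0,-0.004,0,0.16,0],[0,-0.004,0,0.16,0],[0,-0.004,0,0.16,0],[0,-0.004,0,0.16,0]])

```text
t: 3.02
ee_pos: [0.5847, -0.0575, 0.0554]
orientation: [0.0, 0.714, 0.7, 0.001]
ft_force: [-3.7, 3.6, 6.5]
grip_width: 0.119
finger_force: 59.4
```

Request:
carry_out(commands=[[0,0,-0.03,0,0],[0,0,-0.06,0,0],[0,0,-0.09,0,0],[0,0,-0.12,0,0],[0,0,-0.15,0,0],[0,0,-0.18,0,0],[0,0,-0.205,0,0],[0,0,-0.205,0,0]])

```text
t: 4.03
ee_pos: [0.4609, -0.0554, 0.0553]
orientation: [0.0, 0.715, 0.7, 0.001]
ft_force: [-2.8, 3.5, 11.9]
grip_width: 0.114
finger_force: 61.9
```

Request:
carry_out(commands=[[0,0,-0.006,0,0],[0,0,-0.012,0,0],[0,0,-0.018,0,0],[0,0,-0.018,0,0]])

```text
t: 4.53
ee_pos: [0.4537, -0.0553, 0.0554]
orientation: [0.003, 0.714, 0.7, 0.003]
ft_force: [17.4, 2.6, -11.3]
grip_width: 0.116
finger_force: 59.9
```

Request:
carry_out(commands=[[0.3,0,0,0,0],[0.3,0,0,0,0],[0.3,0,0,0,0],[0.3,0,0,-0.1,0],[0.3,-0.02,0.05,-0.2,0],[0.3,-0.02,0.14,-0.3,0],[0.3,-0.02,0.14,-0.4,0],[0.3,-0.02,0.14,-0.4,0]])

```text
t: 5.52
ee_pos: [0.5354, -0.0698, 0.2976]
orientation: [0.002, 0.715, 0.699, 0.002]
ft_force: [-0.2, -0.5, -1.1]
grip_width: 0.299
finger_force: 0.0
```

Run:
```python
from h import *
c,z,K,W=cam("wrist"); save("w2",c); np.savez("w2.npz",c=c,z=z,K=K,W=W)
go()
```

```text
t 5.58 p [ 0.5353 -0.0697  0.2977] phi -1.23 grip 0.301 F [0.5 1.  1.3] q7 0.09
```

View pics/w2.png

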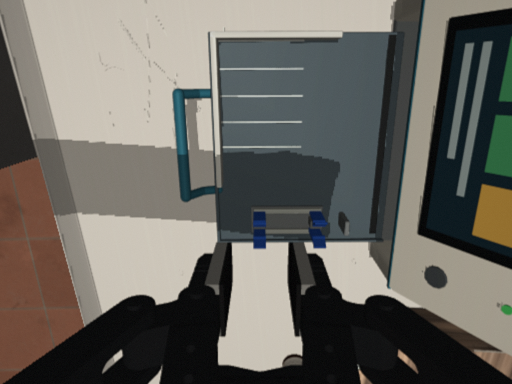

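Run:
```python
from h import *
d=np.load("w2.npz"); c,z,K,W=[d[k] for k in "czKW"]; P=pts(z,K,W)
hsv=cv2.cvtColor(c,cv2.COLOR_RGB2HSV); H,S,V=[hsv[...,i].astype(int) for i in range(3)]
top=abs(P[...,2]-.044)<.005
# front stop inner edge
xs=[]
for v in range(50,190,10):
    u=np.nonzero(top[v,200:240])[0]
    if len(u): 
        a,b=ray(200+u.min()-.5,v,K,W,.044),ray(200+u.max()+.5,v,K,W,.044); xs.append([a[0],b[0],b[1]])
xs=np.array(xs); print("stop x outer,inner,y\n",xs.round(4)[::3]); print("inner fit",np.polyfit(xs[:,2],xs[:,1],1))
ys=[]
for u in range(225,335,10):
    v=np.nonzero(top[20:50,u])[0]
    if len(v): a,b=ray(u,20+v.min()-.5,K,W,.044),ray(u,20+v.max()+.5,K,W,.044); ys.append([a[1],b[1],b[0]])
ys=np.array(ys); print("fence outer,inner,x\n",ys.round(4)[::3]); print("fit",np.polyfit(ys[:,2],ys[:,1],1))
for col in (235,265,295):
    g=V[55:160,col]-cv2.blur(V[55:160,col].astype(np.float32)[:,None],(1,15))[:,0]
    pk=[i for i in range(1,104) if g[i]>12 and g[i]>=g[i-1] and g[i]>g[i+1]]
    print(col,[ray(col,55+i,K,W,.022)[:2].round(4) for i in pk])
m=(H>105)&(H<130)&(S>120); m[:,400:]=0
for a,k in rect(m)[:6]: 
    v,u=np.nonzero(k); Q=P[k]; print("blue",a,u.min(),u.max(),v.min(),v.max(),np.percentile(Q,[3,50,97],axis=0).round(4).tolist())
    T=Q[Q[:,2]>np.percentile(Q[:,2],97)-.005]; print("   top",T.min(0).round(4),T.max(0).round(4))
```

```text
stop x outer,inner,y
 [[ 0.4896  0.4956  0.0398]
 [ 0.4888  0.4949  0.0114]
 [ 0.4879  0.4942 -0.0185]
 [ 0.4881  0.4945 -0.05  ]
 [ 0.4871  0.4938 -0.0832]]
inner fit [0.01650597 0.49487462]
fence outer,inner,x
 [[0.0565 0.0502 0.5046]
 [0.0559 0.0496 0.5342]
 [0.0553 0.0489 0.5639]
 [0.0546 0.0483 0.5936]]
fit [-0.02095484  0.06075732]
235 [array([0.5119, 0.0234]), array([ 0.5107, -0.0055]), array([ 0.5094, -0.0336]), array([ 0.5082, -0.0618])]
265 [array([0.5441, 0.0227]), array([ 0.5436, -0.0062]), array([ 0.5431, -0.0343]), array([ 0.5426, -0.0626])]
295 [array([0.5763, 0.0221]), array([ 0.5765, -0.0058]), array([ 0.5768, -0.0351]), array([ 0.5771, -0.0622])]
blue 237 309 325 228 247 [[0.5929, -0.1648, 0.0345], [0.5993, -0.1607, 0.0638], [0.6059, -0.1568, 0.0739]]
   top [ 0.5932 -0.1653  0.069 ] [ 0.6058 -0.1601  0.0753]
blue 223 253 265 229 247 [[0.5276, -0.1633, 0.0339], [0.5336, -0.1596, 0.0637], [0.5402, -0.1558, 0.0737]]
   top [ 0.5279 -0.164   0.0688] [0.5401 0.0079 0.4156]
blue 200 310 327 212 226 [[0.5931, -0.1447, 0.0367], [0.5994, -0.1378, 0.0599], [0.6068, -0.1357, 0.0745]]
   top [ 0.5363 -0.1381  0.072 ] [0.6068 0.0079 0.4156]
blue 182 253 265 212 226 [[0.5275, -0.1427, 0.0366], [0.534, -0.1367, 0.0599], [0.5405, -0.1351, 0.0744]]
   top [ 0.5275 -0.1389  0.0703] [ 0.5404 -0.1345  0.0753]
blue 3 216 216 355 357 [[0.5234, -0.0616, 0.3407], [0.5236, -0.0607, 0.3413], [0.5237, -0.0606, 0.3421]]
   top [ 0.5234 -0.0617  0.3407] [ 0.5237 -0.0606  0.3422]
blue 1 230 230 256 256 [[0.5224, -0.0638, 0.2805], [0.5224, -0.0638, 0.2805], [0.5224, -0.0638, 0.2805]]
   top [ 0.5224 -0.0638  0.2805] [ 0.5224 -0.0638  0.2805]
```

```bash
cat >> h.py <<'E'
C0=np.array([.4957,.0504]); A=np.radians(-1.05); EX=np.array([np.cos(A),np.sin(A)]); EY=np.array([-EX[1],EX[0]]); PH=88.95
def L(lx,ly,z,f=PH): p=C0+lx*EX+ly*EY; return (p[0].round(4),p[1].round(4),z,f)
def cass():
    """coloured cassettes on the table from the top view, keyed by band colour"""
    c,z,K,W=cam("top"); P=pts(z,K,W); H,S,V=[x.astype(int) for x in cv2.split(cv2.cvtColor(c,cv2.COLOR_RGB2HSV))]
    m=(P[...,2]>.015)&(P[...,2]<.04)&(P[...,0]>.35)&(P[...,0]<.66)&(P[...,1]>.08)&(P[...,1]<.42)
    for a,k in rect(m):
        if not 150<a<400: continue
        v,u=np.nonzero(k); b=cv2.boxPoints(cv2.minAreaRect(np.c_[u,v].astype(np.float32)))
        b=np.array([ray(x,y,K,W,.03)[:2] for x,y in b]); e=max(b[1]-b[0],b[2]-b[1],key=np.linalg.norm)
        s=k&(S>90)
        print("cass",a,b.mean(0).round(4),"ang",round((np.degrees(np.arctan2(e[1],e[0]))+90)%180-90,1),"hue",np.median(H[s]) if s.any() else None)
E
python3 - <<'E'
from h import *
cass()
go((.4228,.1447,.12,109.9),(.4228,.1447,.035,109.9))
E
```

```text
cass 276 [0.5502 0.3132] ang -2.6 hue 69.5
cass 265 [0.4135 0.2829] ang -47.1 hue 27.0
cass 263 [0.5539 0.1884] ang 12.8 hue 140.0
cass 263 [0.4228 0.1447] ang 19.9 hue 109.0
cass 166 [0.6439 0.3477] ang -88.9 hue 16.0
t 5.62 p [ 0.5344 -0.0696  0.2953] phi -1.23 grip 0.3 F [-0.1 -0.1  0. ] q7 0.09
   (0.4228, 0.1447, 0.12, 109.9) -> [ 0.3531 -0.1943  0.2918] 0.1913 dist 0.299
   (0.4228, 0.1447, 0.035, 109.9) -> [ 0.353  -0.1946  0.4335] 0.1913 dist 0.355
```

Request:
carry_out(commands=[[1,0.353,-0.194,0.22,0.1913],[1,0.353,-0.194,0.22,0.1913],[1,0.353,-0.194,0.22,0.1913],[1,0.353,-0.194,0.22,0.1913],[1,0.353,-0.194,0.22,0.1913],[1,0.353,-0.194,0.22,0.1913],[1,0.353,-0.194,0.22,0.1913],[1,0.353,-0.194,0.27,0.1913]])

```text
t: 6.62
ee_pos: [0.4214, 0.1449, 0.1315]
orientation: [-0.0, 0.985, 0.172, 0.0]
ft_force: [0.3, 0.3, -0.8]
grip_width: 1.002
finger_force: 0.0
```

Run:
```python
from h import *
c,z,K,W=cam("wrist"); P=pts(z,K,W); m=(P[...,2]>.018)&(P[...,2]<.036)
for a,k in rect(m)[:2]:
    v,u=np.nonzero(k); b=cv2.boxPoints(cv2.minAreaRect(np.c_[u,v].astype(np.float32))); print(a,b.round(0).tolist(),np.array([ray(x,y,K,W,.03)[:2] for x,y in b]).round(4).tolist(),P[k].mean(0).round(4))
go((.4228,.1447,.035,109.9))
```

```text
6099 [[-14.0, 148.0], [111.0, 91.0], [131.0, 136.0], [6.0, 192.0]] [[0.3975, 0.3228], [0.459, 0.2549], [0.4369, 0.2372], [0.3716, 0.3068]] [0.4178 0.2785 0.0304]
5361 [[238.0, 260.0], [240.0, 131.0], [283.0, 132.0], [281.0, 261.0]] [[0.3763, 0.1453], [0.4628, 0.1731], [0.4716, 0.1472], [0.3862, 0.1162]] [0.4268 0.1464 0.0307]
t 6.67 p [0.4189 0.1437 0.1271] phi -70.07 grip 0.996 F [-3.6 -1.5 -4.4] q7 -1.63
   (0.4228, 0.1447, 0.035, 109.9) -> [0.0075 0.0005 0.1534] 0.0001 dist 0.092
```

Request:
carry_out(commands=[[1,0.009,0.001,0.07,0],[1,0.009,0.001,0.12,0],[1,0.009,0.001,0.152,0],[1,0.009,0.001,0.152,0],[0,0.009,0.001,0.152,0],[0,0.009,0.001,0.152,0],[0,0.009,0.001,0.152,0],[0,0.009,0.001,0.152,0]])

```text
t: 7.68
ee_pos: [0.4276, 0.1465, 0.0418]
orientation: [-0.0, 0.985, 0.173, 0.001]
ft_force: [-0.9, -0.8, 8.2]
grip_width: 0.306
finger_force: 59.7
```

Run:
```python
from h import *
go(L(.051,-.044,.14),L(.051,-.044,.064))
```

```text
t 7.67 p [0.4276 0.1465 0.0418] phi -70.08 grip 0.306 F [-0.9 -0.8  8.2] q7 -1.55
   (np.float64(0.5459), np.float64(0.0055), 0.14, 88.95) -> [ 0.1054  0.288  -0.1638] 0.0583 dist 0.209
   (np.float64(0.5459), np.float64(0.0055), 0.064, 88.95) -> [ 0.1053  0.2881 -0.0371] 0.0583 dist 0.185
```

Request:
carry_out(commands=[[0,0,0,-0.12,0],[0,0,0,-0.17,0],[0,0.108,0.288,-0.17,0.0583],[0,0.108,0.288,-0.17,0.0583],[0,0.108,0.288,-0.17,0.0583],[0,0.108,0.288,-0.17,0.0583],[0,0.108,0.288,-0.17,0.0583],[0,0.108,0.288,-0.17,0.0583]])

```text
t: 8.68
ee_pos: [0.5465, 0.0072, 0.143]
orientation: [-0.0, 1.0, -0.008, -0.0]
ft_force: [-0.2, 0.1, -0.8]
grip_width: 0.311
finger_force: 59.5
```

Run:
```python
from h import *
go(L(.054,-.044,.12),L(.054,-.044,.064))
```

```text
t 8.68 p [0.5465 0.0072 0.143 ] phi -90.95 grip 0.311 F [-0.2  0.1 -0.8] q7 -1.53
   (np.float64(0.5489), np.float64(0.0054), 0.12, 88.95) -> [0.0041 0.003  0.0383] 0.0003 dist 0.023
   (np.float64(0.5489), np.float64(0.0054), 0.064, 88.95) -> [0.0042 0.0031 0.1316] 0.0003 dist 0.079
```

Request:
carry_out(commands=[[0,0.004,0.003,0.05,0],[0,0.004,0.003,0.09,0],[0,0.004,0.003,0.115,0],[0,0.004,0.003,0.128,0],[0,0.004,0.003,0.128,0],[0,-0.002,0.003,0.128,0],[0,-0.008,0.003,0.128,0],[0,-0.012,0.003,0.128,0]])

```text
t: 9.68
ee_pos: [0.5433, 0.0042, 0.068]
orientation: [-0.0, 1.0, -0.009, 0.005]
ft_force: [16.9, -0.5, -5.9]
grip_width: 0.313
finger_force: 59.2
```

Request:
carry_out(commands=[[0,0.004,0,0,0],[0,0.004,0,0.008,0],[0,0.004,0,0.008,0]])

```text
t: 10.05
ee_pos: [0.5448, 0.0042, 0.0638]
orientation: [-0.001, 1.0, -0.009, 0.003]
ft_force: [2.2, 0.2, 17.6]
grip_width: 0.307
finger_force: 62.2
```

Request:
carry_out(commands=[[0.45,0,0,0,0],[0.45,0,0,0,0],[0.45,0,0,-0.07,0],[0.45,0,0,-0.14,0],[1,0.01,-0.307,-0.14,-0.0383],[1,0.01,-0.307,-0.14,-0.0383],[1,0.01,-0.307,-0.14,-0.0383],[1,0.01,-0.307,-0.14,-0.0383]])

```text
t: 11.05
ee_pos: [0.55, 0.194, 0.1444]
orientation: [-0.001, 0.993, 0.115, -0.001]
ft_force: [0.3, -0.7, 1.0]
grip_width: 1.0
finger_force: 0.0
```

Run:
```python
from h import *
c,z,K,W=cam("wrist"); P=pts(z,K,W); m=(P[...,2]>.018)&(P[...,2]<.036)
for a,k in rect(m)[:2]:
    v,u=np.nonzero(k); b=cv2.boxPoints(cv2.minAreaRect(np.c_[u,v].astype(np.float32))); b=np.array([ray(x,y,K,W,.03)[:2] for x,y in b]); print(a,b.round(4).tolist(),b.mean(0))
cass()
go((.5535,.1884,.035,102.8))
```

```text
9681 [[0.4988, 0.0676], [0.6787, 0.0643], [0.6724, 0.0165], [0.4856, 0.0078]] [0.58388763 0.03906704]
5960 [[0.504, 0.3324], [0.5966, 0.3258], [0.5995, 0.2941], [0.5067, 0.2968]] [0.55170017 0.31227667]
cass 153 [0.644  0.3461] ang -88.9 hue 16.0
t 11.15 p [0.551  0.1881 0.1447] phi -77.21 grip 1.003 F [ 0.7 -0.5  0.3] q7 -1.62
   (0.5535, 0.1884, 0.035, 102.8) -> [0.0044 0.0003 0.1828] -0.0 dist 0.11
```

Run:
```python
from h import *
c,z,K,W=cam("wrist"); P=pts(z,K,W); m=(P[...,2]>.018)&(P[...,2]<.036)
for a,k in rect(m)[:4]:
    v,u=np.nonzero(k); b=cv2.boxPoints(cv2.minAreaRect(np.c_[u,v].astype(np.float32))); b=np.array([ray(x,y,K,W,.03)[:2] for x,y in b]); print(a,b.round(4).tolist(),b.mean(0))
save("w3",c)
go((.5535,.1884,.035,102.8))
```

```text
11251 [[0.499, 0.0671], [0.6863, 0.064], [0.6805, 0.0158], [0.486, 0.0061]] [0.58796555 0.0382444 ]
6011 [[0.5042, 0.333], [0.5968, 0.3257], [0.5998, 0.2936], [0.5069, 0.297]] [0.55193009 0.31231526]
4862 [[0.5966, 0.213], [0.6027, 0.1864], [0.5153, 0.165], [0.5085, 0.1948]] [0.55575476 0.18981114]
2310 [[0.6382, 0.3673], [0.6519, 0.3071], [0.6359, 0.3058], [0.6219, 0.3674]] [0.63696139 0.33690819]
t 11.2 p [0.5513 0.1869 0.1449] phi -77.33 grip 0.999 F [-0.3 -0.6  0.4] q7 -1.62
   (0.5535, 0.1884, 0.035, 102.8) -> [ 0.0043 -0.0018  0.1831] -0.0004 dist 0.11
```

View pics/w3.png

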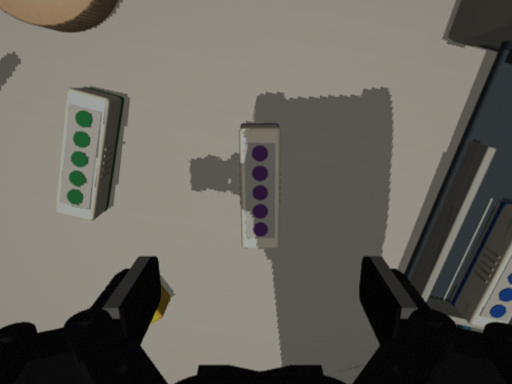

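Violet cassette is centred under the gripper at (260,185). Blue sits in the drawer at (505,290), upright inside the fence.

Request:
carry_out(commands=[[1,0.006,-0.003,0.07,0],[1,0.006,-0.003,0.14,0],[1,0.006,-0.003,0.175,0],[1,0.006,-0.003,0.175,0],[0,0.006,-0.003,0.175,0],[0,0.006,-0.003,0.175,0],[0,0.006,-0.003,0.175,0],[0,0.006,-0.003,0.175,0]])

```text
t: 12.2
ee_pos: [0.5553, 0.191, 0.0414]
orientation: [-0.0, 0.994, 0.111, 0.001]
ft_force: [-1.0, -0.6, 7.9]
grip_width: 0.31
finger_force: 60.6
```

Run:
```python
from h import *
go(L(.054,-.098,.15),L(.054,-.098,.064))
```

```text
t 12.2 p [0.5553 0.191  0.0414] phi -77.27 grip 0.31 F [-1.  -0.6  7.9] q7 -1.56
   (np.float64(0.5479), np.float64(-0.0486), 0.15, 88.95) -> [-0.0997  0.3866 -0.1814] 0.0383 dist 0.263
   (np.float64(0.5479), np.float64(-0.0486), 0.064, 88.95) -> [-0.0999  0.3867 -0.0381] 0.0383 dist 0.241
```

Request:
carry_out(commands=[[0,0,0,-0.1,0],[0,0,0,-0.18,0],[0,-0.1,0.386,-0.18,0.0383],[0,-0.1,0.386,-0.18,0.0383],[0,-0.1,0.386,-0.18,0.0383],[0,-0.1,0.386,-0.18,0.0383],[0,-0.1,0.386,-0.18,0.0383],[0,-0.1,0.386,-0.18,0.0383]])

```text
t: 13.2
ee_pos: [0.5472, -0.0478, 0.1484]
orientation: [-0.0, 1.0, -0.009, -0.0]
ft_force: [0.0, 0.6, -1.0]
grip_width: 0.306
finger_force: 59.7
```

Run:
```python
from h import *
go(L(.054,-.098,.064))
```

```text
t 13.2 p [ 0.5472 -0.0478  0.1484] phi -91.05 grip 0.306 F [ 0.   0.6 -1. ] q7 -1.42
   (np.float64(0.5479), np.float64(-0.0486), 0.064, 88.95) -> [0.0012 0.0015 0.1406] -0.0 dist 0.084
```

Request:
carry_out(commands=[[0,0.001,0.001,0.08,0],[0,0.001,0.001,0.12,0],[0,0.001,0.001,0.138,0],[0,-0.007,0.001,0.138,0],[0,-0.013,0.001,0.138,0],[0,-0.019,0.001,0.138,0],[0,-0.019,0.001,0.138,0]])

```text
t: 14.08
ee_pos: [0.5388, -0.0485, 0.0676]
orientation: [-0.0, 1.0, -0.009, 0.004]
ft_force: [10.2, 0.3, -5.0]
grip_width: 0.309
finger_force: 59.5
```

Against the stop. Settle on the deck, release, and lift; then rise to see both cassettes before the side push.

Request:
carry_out(commands=[[0,0.003,0,0,0],[0,0.003,0,0.006,0],[0,0.003,0,0.007,0],[0.45,0.003,0,0.007,0],[0.45,0.003,0,0.007,0],[0.45,0.003,0,-0.07,0],[0.45,0.003,0,-0.14,0],[0.45,0.003,0.05,-0.2,0]])

```text
t: 15.08
ee_pos: [0.537, -0.077, 0.1867]
orientation: [-0.001, 1.0, -0.007, -0.0]
ft_force: [0.9, -0.0, 0.1]
grip_width: 0.451
finger_force: 0.0
```

Run:
```python
from h import *
c,z,K,W=cam("wrist"); P=pts(z,K,W); save("w4",c)
q=(P[...,:2]-C0); lx=q@EX; ly=q@EY
m=(abs(P[...,2]-.052)<.005)&(lx>-.03)&(lx<.15)&(ly>-.15)&(ly<.0)
for a,k in rect(m)[:3]: print(a,"lx",np.percentile(lx[k],[1,99]).round(4),"ly",np.percentile(ly[k],[1,99]).round(4))
go(L(.045,-.150,.12,-1.05),L(.045,-.150,.052,-1.05))
```

```text
4223 lx [0.0018 0.0894] ly [-0.0596 -0.0323]
4125 lx [0.0017 0.0891] ly [-0.1122 -0.0847]
t 15.12 p [ 0.5381 -0.0836  0.1913] phi -91.23 grip 0.446 F [ 1.6 -6.   5.3] q7 -1.39
   (np.float64(0.5379), np.float64(-0.1004), 0.12, -1.05) -> [-0.0004  0.0279  0.1189] 0.2495 dist 0.073
   (np.float64(0.5379), np.float64(-0.1004), 0.052, -1.05) -> [-0.001   0.0278  0.2322] 0.2495 dist 0.14
```

View pics/w4.png

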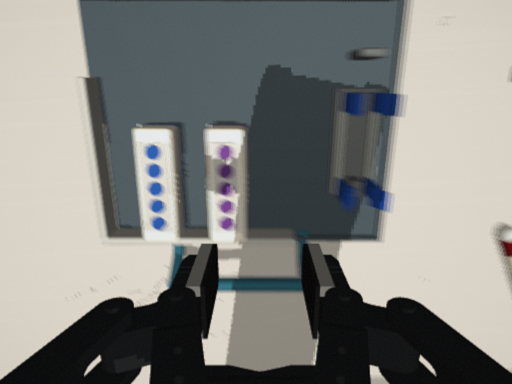

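Request:
carry_out(commands=[[0.45,0,0.002,0.05,-0.2505],[0.45,0,0.002,0.1,-0.2505],[0.45,0,0.002,0.1,-0.2505],[0.45,0,0.002,0.1,-0.2505],[0.45,0,0.002,0.1,-0.2505],[0.45,0,0.002,0.1,-0.2505],[0.45,0,0.002,0.1,-0.2505],[0.45,0,0.002,0.1,-0.2505]])

```text
t: 16.12
ee_pos: [0.5364, -0.0801, 0.1249]
orientation: [-0.0, 0.736, 0.677, -0.0]
ft_force: [-0.5, -0.0, -0.7]
grip_width: 0.452
finger_force: 0.0
```

Request:
carry_out(commands=[[0.45,0,0,0,-0.0125],[0.45,0,0,0,-0.0125]])

```text
t: 16.38
ee_pos: [0.5365, -0.0802, 0.1251]
orientation: [-0.0, 0.711, 0.703, -0.0]
ft_force: [0.7, 0.6, 0.1]
grip_width: 0.449
finger_force: 0.0
```

Run:
```python
from h import *
go(L(.045,-.136,.054,-1.05),L(.045,-.064,.054,-1.05))
```

```text
t 16.38 p [ 0.5365 -0.0802  0.1251] phi -0.68 grip 0.449 F [0.7 0.6 0.1] q7 0.16
   (np.float64(0.5382), np.float64(-0.0864), 0.054, -1.05) -> [-0.0104  0.0031  0.1185] 0.001 dist 0.071
   (np.float64(0.5395), np.float64(-0.0144), 0.054, -1.05) -> [0.1096 0.0038 0.1185] 0.001 dist 0.097
```

Request:
carry_out(commands=[[0.45,-0.01,0.003,0.06,0.001],[0.45,-0.01,0.003,0.118,0.001],[0.45,-0.01,0.003,0.118,0.001],[0.45,0.02,0.003,0.118,0.001],[0.45,0.04,0.003,0.118,0.001],[0.45,0.06,0.003,0.118,0.001],[0.45,0.08,0.003,0.118,0.001],[0.45,0.096,0.003,0.118,0.001]])

```text
t: 17.38
ee_pos: [0.5396, -0.0216, 0.055]
orientation: [0.0, 0.713, 0.701, 0.0]
ft_force: [0.1, -1.6, 0.3]
grip_width: 0.45
finger_force: 0.6
```

Request:
carry_out(commands=[[0.45,0.004,0,0,0],[0.45,0.008,0,0,0],[0.45,0.012,0,0,0],[0.45,0.012,0,0,0]])

```text
t: 17.88
ee_pos: [0.5395, -0.0164, 0.0547]
orientation: [0.0, 0.713, 0.701, -0.0]
ft_force: [0.8, -5.2, 1.2]
grip_width: 0.45
finger_force: 2.4
```

Request:
carry_out(commands=[[0.45,0.004,0,0,0],[0.45,0.006,0,0,0],[0.45,0.006,0,0,0]])

```text
t: 18.25
ee_pos: [0.5394, -0.0162, 0.0548]
orientation: [0.002, 0.714, 0.7, -0.002]
ft_force: [0.0, -16.6, 2.4]
grip_width: 0.456
finger_force: 8.2
```

Request:
carry_out(commands=[[0.45,-0.03,0,0,0],[0.45,-0.06,0,0,0],[0.45,-0.06,0,-0.1,0],[0.45,-0.06,0,-0.2,0],[0.45,-0.06,0,-0.25,0],[0.45,-0.06,0,-0.25,0]])

```text
t: 19.0
ee_pos: [0.5402, -0.0482, 0.2073]
orientation: [0.001, 0.713, 0.701, 0.002]
ft_force: [-0.8, -0.6, -0.9]
grip_width: 0.451
finger_force: 0.0
```

```bash
cat >> h.py <<'E'
def deck(name=None,cm="wrist"):
    c,z,K,W=cam(cm); P=pts(z,K,W); q=(P[...,:2]-C0); lx=q@EX; ly=q@EY
    if name: save(name,c)
    m=(abs(P[...,2]-.052)<.005)&(lx>-.03)&(lx<.15)&(ly>-.15)&(ly<.02)
    for a,k in rect(m)[:4]:
        if a<300: continue
        for lo in np.arange(-.154,.01,.014):
            r=k&(ly>lo)&(ly<lo+.014)
            if r.sum()>60: print("  strip",lo.round(3),"lx",np.percentile(lx[r],[1,99]).round(4))
        print(a,"ly",np.percentile(ly[k],[1,99]).round(4))
E
python3 - <<'E'
from h import *
deck("w5")
go((.55,.3125,.14,87.4))
E
```

```text
strip -0.056 lx [0.0012 0.0884]
  strip -0.042 lx [0.0013 0.0885]
  strip -0.028 lx [0.0012 0.0884]
  strip -0.014 lx [0.0011 0.0885]
8879 ly [-0.0553 -0.0004]
t 19.05 p [ 0.5393 -0.048   0.2054] phi -1.0 grip 0.453 F [-0.6  0.1 -0.2] q7 0.06
   (0.55, 0.3125, 0.14, 87.4) -> [0.601  0.0072 0.1096] -0.2455 dist 0.367
```

Request:
carry_out(commands=[[1,0.6,0.008,0.09,-0.2455],[1,0.6,0.008,0.09,-0.2455],[1,0.6,0.008,0.09,-0.2455],[1,0.6,0.008,0.09,-0.2455],[1,0.6,0.008,0.09,-0.2455],[1,0.6,0.008,0.09,-0.2455],[1,0.6,0.008,0.09,-0.2455],[1,0.6,0.008,0.09,-0.2455]])

```text
t: 20.05
ee_pos: [0.549, 0.3123, 0.1483]
orientation: [-0.002, 0.04, 0.999, -0.001]
ft_force: [0.0, -0.5, -0.1]
grip_width: 0.998
finger_force: 0.0
```

Request:
carry_out(commands=[[1,0,0,0,-0.01],[1,0,0,0,-0.01]])

```text
t: 20.3
ee_pos: [0.5494, 0.3115, 0.1491]
orientation: [-0.001, 0.013, 1.0, -0.0]
ft_force: [-0.2, 0.0, -0.6]
grip_width: 1.0
finger_force: 0.0
```

Run:
```python
from h import *
c,z,K,W=cam("wrist"); P=pts(z,K,W); m=(P[...,2]>.018)&(P[...,2]<.036)
for a,k in rect(m)[:4]:
    v,u=np.nonzero(k); b=cv2.boxPoints(cv2.minAreaRect(np.c_[u,v].astype(np.float32))); b=np.array([ray(x,y,K,W,.03)[:2] for x,y in b]); print(a,b.round(4).tolist(),b.mean(0).round(4),c[k].mean(0))
go((.551,.3125,.039,87.4))
```

```text
5319 [[0.6994, 0.3042], [0.6167, 0.3131], [0.6272, 0.3906], [0.7118, 0.3888]] [0.6638 0.3492] [139.03102087 119.97593533  94.95299868]
4588 [[0.5946, 0.2976], [0.504, 0.3031], [0.5053, 0.33], [0.5961, 0.3277]] [0.55   0.3146] [106.70684394 112.15475153  99.55645161]
3009 [[0.4351, 0.2403], [0.4036, 0.2779], [0.423, 0.2996], [0.4564, 0.262]] [0.4296 0.2699] [145.93419741 136.84180791  77.78231971]
2671 [[0.5377, 0.4062], [0.4234, 0.41], [0.4257, 0.4262], [0.5407, 0.425]] [0.4819 0.4169] [72.01385249 66.74766005 59.1830775 ]
t 20.35 p [0.5495 0.3117 0.1494] phi 88.46 grip 1.003 F [ 0.2 -0.9 -0.4] q7 0.96
   (0.551, 0.3125, 0.039, 87.4) -> [-0.0028  0.0016  0.184 ] 0.0029 dist 0.11
```

Request:
carry_out(commands=[[1,-0.003,0.002,0.08,0.003],[1,-0.003,0.002,0.15,0.003],[1,-0.003,0.002,0.182,0.003],[1,-0.003,0.002,0.182,0.003],[0,-0.003,0.002,0.182,0.003],[0,-0.003,0.002,0.182,0.003],[0,-0.003,0.002,0.182,0.003],[0,-0.003,0.002,0.182,0.003]])

```text
t: 21.35
ee_pos: [0.5524, 0.3138, 0.0428]
orientation: [0.001, 0.022, 1.0, 0.001]
ft_force: [-1.0, -0.6, 6.6]
grip_width: 0.31
finger_force: 60.4
```

Run:
```python
from h import *
go(L(.053,-.099,.15),L(.053,-.099,.064))
```

```text
t 21.35 p [0.5524 0.3138 0.0428] phi 87.48 grip 0.31 F [-1.  -0.6  6.6] q7 0.95
   (np.float64(0.5469), np.float64(-0.0496), 0.15, 88.95) -> [-0.0177 -0.6052 -0.1794] -0.0041 dist 0.379
   (np.float64(0.5469), np.float64(-0.0496), 0.064, 88.95) -> [-0.0175 -0.6054 -0.0361] -0.0041 dist 0.364
```

Request:
carry_out(commands=[[0,0,0,-0.1,0],[0,0,0,-0.18,0],[0,-0.018,-0.605,-0.18,-0.0041],[0,-0.018,-0.605,-0.18,-0.0041],[0,-0.018,-0.605,-0.18,-0.0041],[0,-0.018,-0.605,-0.18,-0.0041],[0,-0.018,-0.605,-0.18,-0.0041],[0,-0.018,-0.605,-0.18,-0.0041]])

```text
t: 22.35
ee_pos: [0.5462, -0.0525, 0.1499]
orientation: [0.0, 0.01, 1.0, -0.0]
ft_force: [0.4, -1.2, -0.6]
grip_width: 0.311
finger_force: 59.5
```

Request:
carry_out(commands=[[0,0,0,0,0],[0,0,0,0,0]])

```text
t: 22.6
ee_pos: [0.5466, -0.0491, 0.1496]
orientation: [-0.0, 0.009, 1.0, 0.0]
ft_force: [0.2, 0.9, -1.3]
grip_width: 0.308
finger_force: 59.5
```

Run:
```python
from h import *
go(L(.053,-.099,.15),L(.053,-.099,.064))
```

```text
t 22.6 p [ 0.5466 -0.0491  0.1496] phi 88.97 grip 0.308 F [ 0.2  0.9 -1.3] q7 1.6
   (np.float64(0.5469), np.float64(-0.0496), 0.15, 88.95) -> [-0.0005 -0.0008 -0.0007] 0.0 dist 0.001
   (np.float64(0.5469), np.float64(-0.0496), 0.064, 88.95) -> [-0.0005 -0.0009  0.1426] 0.0 dist 0.086
```

Request:
carry_out(commands=[[0,0,-0.001,0.08,0],[0,0,-0.001,0.12,0],[0,0,-0.001,0.138,0],[0,0.006,-0.001,0.138,0],[0,0.011,-0.001,0.138,0],[0,0.016,-0.001,0.138,0],[0,0.016,-0.001,0.138,0]])

```text
t: 23.48
ee_pos: [0.5397, -0.05, 0.0687]
orientation: [0.004, 0.009, 1.0, 0.0]
ft_force: [8.8, 0.3, -3.7]
grip_width: 0.309
finger_force: 59.4
```

Request:
carry_out(commands=[[0,-0.002,0,0,0],[0,-0.002,0,0.006,0],[0,-0.002,0,0.009,0],[0.45,-0.002,0,0.009,0],[0.45,-0.002,0,0.009,0],[0.45,-0.002,0,-0.06,0],[0.45,-0.002,0,-0.1,0],[0.45,-0.002,0,-0.1,0.03]])

```text
t: 24.48
ee_pos: [0.5389, -0.0504, 0.1285]
orientation: [0.001, 0.104, 0.995, 0.0]
ft_force: [0.6, 0.5, -0.1]
grip_width: 0.453
finger_force: 0.0
```

Request:
carry_out(commands=[[0.45,0.0,-0.055,0,0.22],[0.45,0.0,-0.055,0,0.22],[0.45,0.0,-0.055,0,0.22],[0.45,0.0,-0.055,0,0.22],[0.45,0.0,-0.055,0,0.22],[0.45,0.0,-0.055,0,0.22],[0.45,0.0,-0.055,0,0.22],[0.45,0.0,-0.055,0,0.22]])

```text
t: 25.48
ee_pos: [0.5309, -0.0824, 0.1263]
orientation: [-0.0, 0.715, 0.7, -0.0]
ft_force: [-0.0, 0.4, -0.3]
grip_width: 0.45
finger_force: 0.0
```

Run:
```python
from h import *
deck()
go(L(.045,-.136,.054,-1.05),L(.045,-.092,.054,-1.05))
```

```text
strip -0.056 lx [0.002 0.089]
  strip -0.042 lx [0.002  0.0892]
  strip -0.028 lx [0.0019 0.089 ]
14672 ly [-0.055  -0.0157]
  strip -0.126 lx [0.0029 0.0879]
  strip -0.112 lx [0.0021 0.0892]
  strip -0.098 lx [0.0021 0.0891]
7563 ly [-0.1135 -0.086 ]
t 25.52 p [ 0.5309 -0.0825  0.1263] phi -1.33 grip 0.453 F [-0.1 -0.7  0.7] q7 0.15
   (np.float64(0.5382), np.float64(-0.0864), 0.054, -1.05) -> [-0.0063  0.0125  0.1204] -0.0008 dist 0.073
   (np.float64(0.539), np.float64(-0.0424), 0.054, -1.05) -> [0.0671 0.0122 0.1204] -0.0008 dist 0.083
```

Request:
carry_out(commands=[[0.45,-0.009,0.012,0.06,-0.0008],[0.45,-0.009,0.012,0.12,-0.0008],[0.45,-0.009,0.012,0.12,-0.0008],[0.45,0.01,0.012,0.12,-0.0008],[0.45,0.025,0.012,0.12,-0.0008],[0.45,0.04,0.012,0.12,-0.0008],[0.45,0.052,0.012,0.12,-0.0008],[0.45,0.06,0.012,0.12,-0.0008]])

```text
t: 26.52
ee_pos: [0.5395, -0.0461, 0.055]
orientation: [0.0, 0.711, 0.703, 0.0]
ft_force: [0.2, -1.7, 1.6]
grip_width: 0.448
finger_force: 0.6
```

Request:
carry_out(commands=[[0.45,0.004,0,0,0],[0.45,0.008,0,0,0],[0.45,0.012,0,0,0],[0.45,0.012,0,0,0]])

```text
t: 27.02
ee_pos: [0.5392, -0.0442, 0.0549]
orientation: [0.002, 0.713, 0.701, -0.002]
ft_force: [-0.2, -14.7, 1.3]
grip_width: 0.452
finger_force: 7.8
```

Request:
carry_out(commands=[[0.45,-0.02,0,0,0],[0.45,-0.04,0,0,0],[0.45,-0.04,0,-0.1,0],[0.45,-0.04,0,-0.2,0],[0.45,-0.04,0,-0.27,0],[0.45,-0.04,0,-0.27,0]])

```text
t: 27.78
ee_pos: [0.5407, -0.0638, 0.2201]
orientation: [0.002, 0.711, 0.703, 0.003]
ft_force: [-0.1, -0.0, -1.1]
grip_width: 0.449
finger_force: 0.0
```

Run:
```python
from h import *
deck()
c,z,K,W=cam("top"); P=pts(z,K,W); H,S,V=[x.astype(int) for x in cv2.split(cv2.cvtColor(c,cv2.COLOR_RGB2HSV))]
m=(P[...,0]>.34)&(P[...,0]<.5)&(P[...,1]<-.25)&(P[...,1]>-.4)&(P[...,2]>-.01)&(P[...,2]<.03)&(H>40)&(H<85)&(S>80)
k=rect(m)[0][1]; v,u=np.nonzero(k); print("cap",k.sum(),ray(u.mean(),v.mean(),K,W,.0095).round(4))
go((.4335,-.3233,.13,116.5))
```

```text
strip -0.084 lx [0.0019 0.0893]
  strip -0.07 lx [0.0021 0.0893]
  strip -0.056 lx [0.002  0.0893]
  strip -0.042 lx [0.0018 0.0893]
  strip -0.028 lx [0.0019 0.0891]
  strip -0.014 lx [0.0018 0.0892]
12296 ly [-0.0824 -0.0005]
cap 39 [ 0.3786 -0.3507  0.0095]
t 27.88 p [ 0.5389 -0.0635  0.2164] phi -0.69 grip 0.448 F [-0.3 -0.7 -0.3] q7 0.09
   (0.4335, -0.3233, 0.13, 116.5) -> [-0.4352 -0.1704  0.1437] 0.1745 dist 0.293
```

All three cassettes are packed and home. Now the tube.

Request:
carry_out(commands=[[1,-0.435,-0.17,0.1,0.1745],[1,-0.435,-0.17,0.1,0.1745],[1,-0.435,-0.17,0.1,0.1745],[1,-0.435,-0.17,0.1,0.1745],[1,-0.435,-0.17,0.1,0.1745],[1,-0.435,-0.17,0.1,0.1745],[1,-0.435,-0.17,0.12,0.1745],[1,-0.435,-0.17,0.12,0.1745]])

```text
t: 28.88
ee_pos: [0.4333, -0.322, 0.1427]
orientation: [-0.001, 0.973, 0.231, -0.001]
ft_force: [0.1, 0.7, -0.0]
grip_width: 1.001
finger_force: 0.0
```

Run:
```python
from h import *
c,z,K,W=cam("wrist"); P=pts(z,K,W); save("w6",c)
m=(P[...,2]>.008)&(P[...,2]<.028)&(np.hypot(P[...,0]-.4335,P[...,1]+.3233)<.09)
k=rect(m)[0][1]; v,u=np.nonzero(k); b=cv2.boxPoints(cv2.minAreaRect(np.c_[u,v].astype(np.float32))); b=np.array([ray(x,y,K,W,.0085)[:2] for x,y in b])
e=max(b[1]-b[0],b[2]-b[1],key=np.linalg.norm); print(k.sum(),b.round(4).tolist(),np.degrees(np.arctan2(e[1],e[0])),np.linalg.norm(e),b.mean(0))
H,S,V=[x.astype(int) for x in cv2.split(cv2.cvtColor(c,cv2.COLOR_RGB2HSV))]
g=(H>40)&(H<85)&(S>80)&(P[...,2]<.03)&(P[...,0]<.42); k=rect(g)[0][1]; v,u=np.nonzero(k); print("cap",k.sum(),ray(u.mean(),v.mean(),K,W,.0095).round(4),P[k].mean(0).round(4))
go((.4335,-.3233,.027,116.5))
```

```text
3735 [[0.3588, -0.3487], [0.4793, -0.2915], [0.4872, -0.3079], [0.3681, -0.3678]] 25.408529050382242 0.13335110407334227 [ 0.42335881 -0.32898341]
cap 667 [ 0.3773 -0.3519  0.0095] [ 0.3815 -0.3498  0.0179]
t 28.93 p [ 0.4336 -0.3223  0.1435] phi -63.29 grip 1.0 F [-0.1 -0.2  0.1] q7 -0.36
   (0.4335, -0.3233, 0.027, 116.5) -> [-0.0007  0.0018  0.1942] 0.0006 dist 0.117
```

View pics/w6.png

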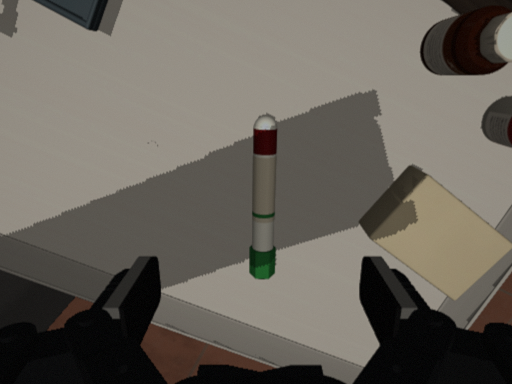

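Request:
carry_out(commands=[[0.55,0,0.002,0.08,0.001],[0.55,0,0.002,0.15,0.001],[0.55,0,0.002,0.194,0.001],[0.55,0,0.002,0.194,0.001],[0,0,0.002,0.194,0.001],[0,0,0.002,0.194,0.001],[0,0,0.002,0.194,0.001],[0,0,0.002,0.194,0.001]])

```text
t: 29.92
ee_pos: [0.4354, -0.3247, 0.0299]
orientation: [0.001, 0.974, 0.226, 0.001]
ft_force: [-1.5, 0.6, 7.6]
grip_width: 0.169
finger_force: 58.6
```

Request:
carry_out(commands=[[0,0,0,-0.08,0],[0,0,0,-0.16,0],[0,0,0,-0.22,0],[0,0,0,-0.22,0]])

```text
t: 30.42
ee_pos: [0.4359, -0.3252, 0.1637]
orientation: [0.002, 0.974, 0.226, 0.003]
ft_force: [-0.4, 0.4, -0.8]
grip_width: 0.172
finger_force: 58.9
```

Run:
```python
from h import *
go((.5667,-.1497,.16,88.95))
c,z,K,W=cam("wrist"); P=pts(z,K,W); save("w7",c); np.savez("w7.npz",c=c,z=z,K=K,W=W)
```

```text
t 30.43 p [ 0.4359 -0.3252  0.1637] phi -63.86 grip 0.172 F [-0.4  0.4 -0.8] q7 -0.38
   (0.5667, -0.1497, 0.16, 88.95) -> [ 0.3245 -0.1666  0.0071] 0.0755 dist 0.219
```

View pics/w7.png

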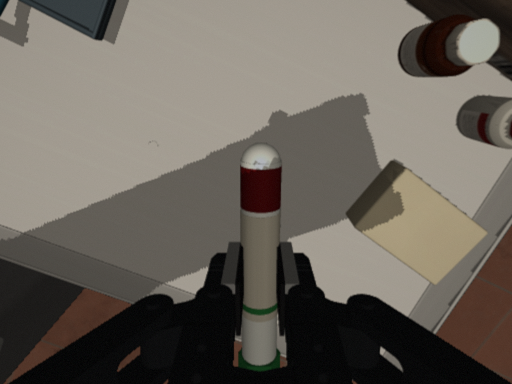

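The tube is held straight, with its foot tip at (261,150). I'll work out where it lies in the tool frame from this frame while moving over the cradle.

Request:
carry_out(commands=[[0,0.3245,-0.1666,0,0.0755],[0,0.3245,-0.1666,0,0.0755],[0,0.3245,-0.1666,0,0.0755],[0,0.3245,-0.1666,0,0.0755],[0,0.3245,-0.1666,0,0.0755],[0,0.3245,-0.1666,0,0.0755],[0,0.3245,-0.1666,0,0.0755]])

```text
t: 31.35
ee_pos: [0.5644, -0.1502, 0.1601]
orientation: [0.0, 1.0, -0.01, -0.0]
ft_force: [-0.0, -1.1, -1.3]
grip_width: 0.169
finger_force: 58.8
```

Run:
```python
from h import *
c,z,K,W=cam("wrist"); P=pts(z,K,W); s,M=tool(); T=(P-s["ee_pos"])@M   # tool coords
m=(abs(T[...,1])<.012)&(T[...,0]>.012)&(T[...,0]<.08)&(T[...,2]>-.02)&(T[...,2]<.05)
for x0 in np.arange(.012,.056,.006):
    k=m&(abs(T[...,0]-x0)<.003)
    if k.sum()>5: print("x",x0.round(3),"y ext",np.percentile(T[k][:,1],[2,98]).round(4),"top z",np.percentile(T[k][:,2],3).round(4),k.sum())
print("foot x",T[m][:,0].max().round(4))
H,S,V=[x.astype(int) for x in cv2.split(cv2.cvtColor(c,cv2.COLOR_RGB2HSV))]
b=(H>105)&(H<130)&(S>120)&(P[...,2]>.03)&(P[...,2]<.09)
for a,k in rect(b)[:4]:
    Q=P[k]; t=Q[Q[:,2]>Q[:,2].max()-.006]; print("blue",a,np.percentile(Q,[2,50,98],axis=0).round(4).tolist(),"top y",t[:,1].min().round(4),t[:,1].max().round(4))
go((.5667,-.1497,.0705,88.95))
```

```text
x 0.012 y ext [-0.0082  0.0087] top z 0.0112 261
x 0.018 y ext [-0.0081  0.0085] top z 0.0115 528
x 0.024 y ext [-0.008   0.0085] top z 0.0117 556
x 0.03 y ext [-0.008   0.0088] top z 0.0118 565
x 0.036 y ext [-0.0078  0.0085] top z 0.0119 579
x 0.042 y ext [-0.0077  0.0088] top z 0.0119 618
x 0.048 y ext [-0.0072  0.0085] top z 0.0123 635
x 0.054 y ext [-0.0048  0.0064] top z 0.0147 273
foot x 0.0545
blue 298 [[0.5952, -0.1445, 0.0371], [0.6046, -0.1388, 0.0709], [0.6079, -0.1353, 0.0747]] top y -0.1404 -0.1351
blue 222 [[0.5949, -0.1658, 0.035], [0.6057, -0.1628, 0.0715], [0.6075, -0.1571, 0.0747]] top y -0.1658 -0.1616
blue 140 [[0.5087, 0.0319, 0.0523], [0.5134, 0.0366, 0.0536], [0.5181, 0.0414, 0.0547]] top y 0.0313 0.042
blue 119 [[0.5226, 0.0314, 0.0527], [0.5271, 0.0351, 0.0538], [0.532, 0.0392, 0.0548]] top y 0.0302 0.0396
t 31.4 p [ 0.5645 -0.15    0.1603] phi -91.17 grip 0.169 F [0.3 0.4 0. ] q7 -1.19
   (0.5667, -0.1497, 0.0705, 88.95) -> [ 0.0036 -0.0006  0.1496] -0.0003 dist 0.09
```

Request:
carry_out(commands=[[0,-0.006,-0.001,0.05,0],[0,-0.006,-0.001,0.09,0],[0,-0.006,-0.001,0.11,0],[0,-0.006,-0.001,0.12,0],[0,-0.006,-0.001,0.125,0],[0,-0.006,-0.001,0.125,0]])

```text
t: 32.15
ee_pos: [0.563, -0.1492, 0.0872]
orientation: [0.0, 1.0, -0.009, 0.002]
ft_force: [0.3, -2.1, 6.7]
grip_width: 0.171
finger_force: 59.6
```

Request:
carry_out(commands=[[0,0,0,0.008,0],[0,0,0,0.014,0],[0,0,0,0.02,0],[0,0,0,0.024,0],[0,0,0,0.024,0]])

```text
t: 32.78
ee_pos: [0.5631, -0.1489, 0.0728]
orientation: [0.0, 1.0, -0.009, 0.002]
ft_force: [-0.6, -1.6, 14.1]
grip_width: 0.163
finger_force: 60.4
```

Request:
carry_out(commands=[[0,0,0,0.003,0],[0,0,0,0.006,0],[0,0,0,0.006,0]])

```text
t: 33.15
ee_pos: [0.5662, -0.149, 0.0724]
orientation: [0.0, 1.0, -0.009, 0.005]
ft_force: [-2.0, 1.7, 37.3]
grip_width: 0.174
finger_force: 62.9
```

Run:
```python
from h import *
c,z,K,W=cam("wrist"); P=pts(z,K,W); save("w8",c); s,M=tool(); T=(P-s["ee_pos"])@M; go()
H,S,V=[x.astype(int) for x in cv2.split(cv2.cvtColor(c,cv2.COLOR_RGB2HSV))]
b=(H>105)&(H<130)&(S>120)&(P[...,2]>.03)&(P[...,2]<.09)&(P[...,1]<-.1)
for a,k in rect(b)[:4]:
    Q=P[k]; t=Q[Q[:,2]>.068]; print("blue",a,"top y",t[:,1].min().round(4),t[:,1].max().round(4),"low y",Q[Q[:,2]<.064][:,1].min() if (Q[:,2]<.064).any() else None)
m=(abs(T[...,1])<.011)&(T[...,0]>.012)&(T[...,0]<.08)&(T[...,2]>-.01)&(T[...,2]<.03)
for x0 in (.015,.03,.048): k=m&(abs(T[...,0]-x0)<.003); print(x0,k.sum(),"tube top z",np.percentile(P[k][:,2],95).round(4) if k.any() else 0)
```

```text
t 33.2 p [ 0.5662 -0.1489  0.0724] phi -91.06 grip 0.165 F [-1.1  1.4 36.6] q7 -1.13
blue 1272 top y -0.1665 -0.16 low y -0.1640575449695108
blue 1244 top y -0.141 -0.135 low y -0.14517164117942152
blue 377 top y -0.1418 -0.1377 low y -0.14413344536787553
blue 198 top y -0.1595 -0.156 low y -0.1572051627778696
0.015 522 tube top z 0.0613
0.03 504 tube top z 0.0612
0.048 966 tube top z 0.0681
```

View pics/w8.png

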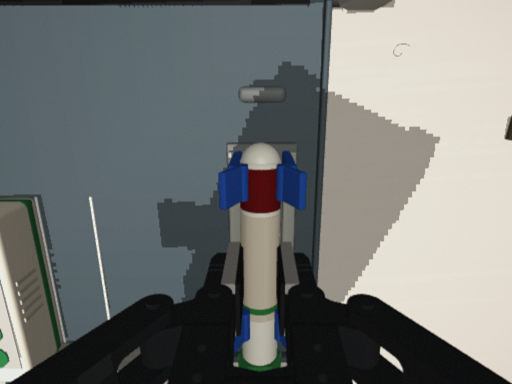

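Request:
carry_out(commands=[[0,0,0,-0.006,0],[0,0,0,-0.008,0],[0.35,0,0,-0.008,0],[0.35,0,0,-0.008,0],[0.35,0,0,-0.008,0],[0.35,0,0,-0.05,0],[0.35,0,0,-0.12,0],[0.35,0,0.0,-0.2,0]])

```text
t: 34.2
ee_pos: [0.561, -0.1478, 0.1879]
orientation: [-0.0, 1.0, -0.009, -0.001]
ft_force: [1.0, 0.2, -0.5]
grip_width: 0.352
finger_force: 0.0
```

Run:
```python
from h import *
c,z,K,W=cam("wrist"); P=pts(z,K,W); save("w9",c); q=(P[...,:2]-C0); lx=q@EX; ly=q@EY
m=(abs(ly+.2)<.004)&(P[...,2]>.05)&(P[...,2]<.075)&(lx>-.03)&(lx<.17)
print("tube x range",np.percentile(P[m][:,0],[1,99]).round(4))
for x0 in np.arange(.53,.62,.012): k=m&(abs(P[...,0]-x0)<.004); print(x0.round(3),k.sum(),np.percentile(P[k][:,2],90).round(4) if k.any() else 0)
deck()
print("handle target",L(-.04,-.106,.054)); go((.4556,-.0553,.13,-1.05),(.4556,-.0553,.0555,-1.05))
```

```text
tube x range [0.4916 0.6375]
0.53 96 0.0615
0.542 96 0.062
0.554 98 0.0617
0.566 102 0.0617
0.578 107 0.0618
0.59 122 0.0619
0.602 126 0.0616
0.614 108 0.0604
  strip -0.084 lx [0.0049 0.0921]
  strip -0.07 lx [0.0049 0.0924]
  strip -0.056 lx [0.005  0.0921]
  strip -0.042 lx [0.0049 0.0924]
  strip -0.028 lx [0.0048 0.0921]
  strip -0.014 lx [0.0044 0.0922]
10999 ly [-0.0831 -0.0009]
handle target (np.float64(0.4538), np.float64(-0.0548), 0.054, 88.95)
t 34.3 p [ 0.5637 -0.1489  0.192 ] phi -91.08 grip 0.354 F [0.2 0.9 0.2] q7 -1.21
   (0.4556, -0.0553, 0.13, -1.05) -> [-0.1838 -0.1526  0.1021] 0.2499 dist 0.156
   (0.4556, -0.0553, 0.0555, -1.05) -> [-0.1846 -0.1527  0.2263] 0.2499 dist 0.198
```

View pics/w9.png

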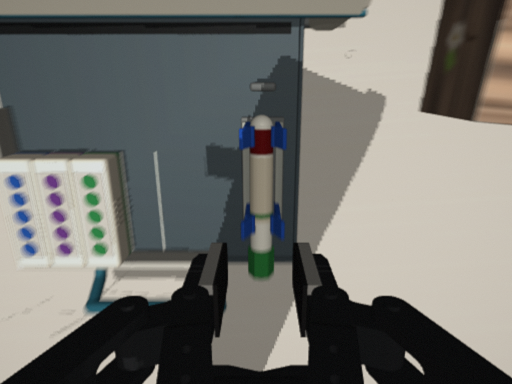

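Request:
carry_out(commands=[[0,-0.2,-0.12,0.03,0],[0,-0.247,-0.152,0.06,0],[0,-0.247,-0.152,0.06,0],[0,-0.247,-0.152,0.06,0],[0,-0.247,-0.152,0.06,0],[0,-0.247,-0.152,0.06,0],[0,-0.247,-0.152,0.06,0]])

```text
t: 35.17
ee_pos: [0.4157, -0.0548, 0.1514]
orientation: [0.0, 1.0, -0.01, -0.0]
ft_force: [0.2, 0.9, 0.2]
grip_width: 0.001
finger_force: 0.0
```

Run:
```python
from h import *
deck("w10"); go((.415,-.055,.06,88.95));
```

```text
strip -0.084 lx [0.0033 0.0436]
  strip -0.07 lx [0.003  0.0435]
  strip -0.056 lx [0.003  0.0437]
  strip -0.042 lx [0.003  0.0435]
  strip -0.028 lx [0.003  0.0436]
  strip -0.014 lx [0.003  0.0436]
11250 ly [-0.0827 -0.0008]
t 35.23 p [ 0.4156 -0.0547  0.1513] phi -91.12 grip 0.0 F [ 0.4 -0.6  0.7] q7 -1.61
   (0.415, -0.055, 0.06, 88.95) -> [-0.0009  0.0003  0.1522] -0.0002 dist 0.091
```

Run:
```python
from h import *
c,z,K,W=cam("wrist"); P=pts(z,K,W); q=P[...,:2]-C0; lx=q@EX; ly=q@EY; Z=P[...,2]
for a,b in ((-.026,-.002),(-.054,-.03),(-.08,-.058),(-.15,-.09)):
    s=(ly>a)&(ly<b); st=s&(abs(Z-.044)<.004)&(lx>-.02)&(lx<.015); ca=s&(abs(Z-.052)<.003)&(lx<.1)&(lx>-.02)
    print(a,"stop lx",np.percentile(lx[st],[2,98]).round(4),"cass front",np.percentile(lx[ca],1).round(4) if ca.sum()>30 else None)
```

```text
-0.026 stop lx [-0.003   0.0024] cass front 0.0029
-0.054 stop lx [-0.003   0.0023] cass front 0.0028
-0.08 stop lx [-0.003   0.0023] cass front 0.0028
-0.15 stop lx [-0.0031  0.0023] cass front None
```

All cassettes are flush with the stop to within 0.5 mm. Now close the drawer by pushing the handle.

Request:
carry_out(commands=[[0,0,0,0.08,0],[0,0,0,0.152,0],[0,0,0,0.152,0],[0,0.015,0,0.152,0],[0,0.03,0,0.152,0],[0,0.04,0,0.152,0],[0,0.045,0,0.152,0],[0,0.05,0,0.152,0]])

```text
t: 36.28
ee_pos: [0.445, -0.0547, 0.0602]
orientation: [-0.0, 1.0, -0.009, -0.0]
ft_force: [-2.2, -0.0, 1.7]
grip_width: -0.0
finger_force: 1.3
```

Request:
carry_out(commands=[[0,0.01,0,0,0],[0,0.025,0,0,0],[0,0.043,0,0,0],[0,0.061,0,0,0],[0,0.079,0,0,0],[0,0.097,0,0,0],[0,0.115,0,0,0],[0,0.13,0,0,0]])

```text
t: 37.28
ee_pos: [0.5238, -0.0561, 0.0601]
orientation: [-0.0, 1.0, -0.009, -0.0]
ft_force: [-2.6, -0.0, 1.7]
grip_width: -0.001
finger_force: 1.5
```

```bash
python3 -c "
from h import *
go((.6285,-.0585,.06,88.95))"
```

```text
t 37.27 p [ 0.5238 -0.0561  0.0601] phi -91.05 grip -0.001 F [-2.6 -0.   1.7] q7 -1.31
   (0.6285, -0.0585, 0.06, 88.95) -> [1.745e-01 8.000e-04 1.000e-04] -0.0 dist 0.105
```

Request:
carry_out(commands=[[0,0.018,0,0,0],[0,0.036,0,0,0],[0,0.054,0,0,0],[0,0.072,0,0,0],[0,0.09,0,0,0],[0,0.108,0,0,0],[0,0.124,0,0,0],[0,0.136,0,0,0]])

```text
t: 38.28
ee_pos: [0.6054, -0.0576, 0.0601]
orientation: [-0.0, 1.0, -0.009, 0.0]
ft_force: [-2.9, 1.6, 1.6]
grip_width: 0.001
finger_force: 1.4
```

Request:
carry_out(commands=[[0,0.006,0,0,0],[0,0.011,0,0,0],[0,0.016,0,0,0],[0,0.02,0,0,0],[0,0.024,0,0,0],[0,0.027,0,0,0],[0,0.03,0,0,0],[0,0.033,0,0,0]])

```text
t: 39.28
ee_pos: [0.6246, -0.058, 0.0602]
orientation: [-0.0, 1.0, -0.009, 0.0]
ft_force: [-1.8, 1.6, -0.4]
grip_width: -0.003
finger_force: 1.3
```

Request:
carry_out(commands=[[0,0.002,0,0,0],[0,0.004,0,0,0],[0,0.006,0,0,0],[0,0.008,0,0,0],[0,0.01,0,0,0],[0,0.011,0,0,0],[0,0.012,0,0,0],[0,0.012,0,0,0]])

```text
t: 40.28
ee_pos: [0.6277, -0.0581, 0.0599]
orientation: [-0.001, 1.0, -0.01, -0.005]
ft_force: [-25.6, 4.6, 21.2]
grip_width: 0.003
finger_force: 13.2
```

Request:
carry_out(commands=[[0,-0.008,0,0,0],[0,-0.02,0,0,0],[0,-0.05,0,0,0],[0,-0.1,0,0,0],[0,-0.16,0,-0.06,0],[0,-0.2,0,-0.15,0],[0,-0.2,0,-0.25,0],[0,-0.2,0,-0.25,0]])

```text
t: 41.28
ee_pos: [0.5141, -0.0565, 0.2147]
orientation: [-0.001, 1.0, -0.009, 0.004]
ft_force: [0.7, 0.1, -0.4]
grip_width: -0.003
finger_force: 0.0
```

Run:
```python
from h import *
go()
c,z,K,W=cam("wrist"); P=pts(z,K,W)
H,S,V=[x.astype(int) for x in cv2.split(cv2.cvtColor(c,cv2.COLOR_RGB2HSV))]
m=(H>80)&(H<105)&(S>100)&(abs(P[...,2]-.05)<.012)&(P[...,0]>.6); Q=P[m]; print("handle",m.sum(),np.percentile(Q,[2,50,98],axis=0).round(4).tolist())
e=(abs(P[...,2]-.093)<.004)&(P[...,0]>.6); print("edge min x",np.percentile(P[e][:,0],[2,10,50]).round(4) if e.any() else None)
c,z,K,W=cam("scene"); save("s2",cv2.resize(c[90:310,130:420],None,fx=2.7,fy=2.7))
```

```text
t 41.27 p [ 0.5141 -0.0565  0.2147] phi -91.08 grip -0.003 F [ 0.7  0.1 -0.4] q7 -1.47
handle 2713 [[0.6371, -0.1153, 0.0463], [0.6423, -0.0603, 0.0536], [0.6504, -0.0034, 0.0556]]
edge min x None
```

View pics/s2.png

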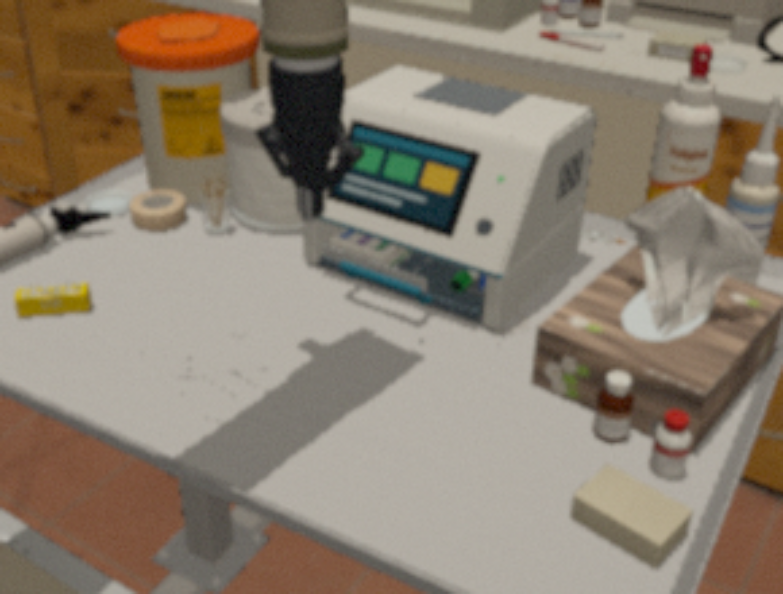

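The picture shows the drawer shut, with the handle bar at about (388,303). The cassettes are lined up behind the front stop near (375,255), the cap shows in the cradle at (462,280), and the bystanders are where they stood.

```bash
python3 -c "
from h import *
print(bot.job_done())"
```

```text
the job is handed in; nothing more can be done
None
```

The job is handed in: the blue, violet and green cassettes are packed home against the stop and fence, the tube is snapped into its cradle cap towards you, and the drawer is shut; the final camera check agreed, and no verdict came back.

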